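Make room for the bento box in the row

TASK

Stand the aluminium bento box, which lies flat on the glass, up on one of its small ends on the glass outside the baking tray, and let go so that it stands by itself. Then take it again from above and put it upright into the middle of the row on the tray, two boxes on either side and in line with them, nudging the touching middle boxes apart so that it slides down between them to the tray floor. Do not lift the row's boxes out or knock any of them over, and leave the cupcake mold and the rice paddle alone.

Things in the scene. Friction and masses are not known exactly. Their poses are not given: they have to be found in the camera images.
- bento: Loose aluminium bento box, a plain closed block 120 (x) x 60 (y) x 40 mm (z), edges rounded 4 mm, 0.2 kg, first lying flat on the glass. Origin: centre of the 120 x 60 mm face it starts on. On end, its x is vertical and its origin 60 mm above its foot; either small end may be the foot. Grip it across the 60 mm width; to tip it up, take it near one end with the tool tilted 45 degrees.
- bento_mid (a point): Centre of the bento box (20 mm along its z from its origin), axes as the box.
- tray: Fixed stainless steel baking tray, 190 mm (x) x 310 mm (y, the row's direction), rim 18 mm high, floor 3 mm thick. Origin: centre of its underside on the glass, z up. Four boxes stand in a row along y at x = 0 on its floor, between two bookends. A closing gripper presses a box onto the floor and jams it: ease it up 2 mm before sliding it.
- tray_floor (a point): Centre of the tray floor's upper face, axes as the tray. Two fixed upright dark steel bookends (80 mm wide, 4 mm thick, 90 mm high) stand at the row's ends; their places are not reported and vary. Clear length between them: 206 to 214 mm. Free space before the low-y bookend: 3 to 40 mm, the rest at the other end. Sliding two boxes takes up to 6 N: slide each pair until it is felt to stop.
- box_a: White plastic storage box, slim and upright, 60 mm (its x, gripped from above) x 40 mm (its y, along the row) x 112 mm high, corners rounded 4 mm, about 0.18 kg, loose on the tray floor; an outer box of the row, at the low-y or the high-y end (changes). Origin: centre of its underside, z up, y along the row.
- box_b: Aluminium tin, slim and upright, 60 mm (its x, gripped from above) x 40 mm (its y, along the row) x 118 mm high, corners rounded 4 mm, about 0.18 kg, loose on the tray floor; second in the row from the low-y end of the tray. Origin: centre of its underside, z up, y along the row.
- box_c: Stainless steel tin, slim and upright, 60 mm (its x, gripped from above) x 40 mm (its y, along the row) x 124 mm high, corners rounded 4 mm, about 0.18 kg, loose on the tray floor; third in the row from the low-y end, touching box_b; the bento box belongs between these two. Origin: centre of its underside, z up, y along the row.
- box_d: Bamboo storage box, slim and upright, 60 mm (its x, gripped from above) x 40 mm (its y, along the row) x 116 mm high, corners rounded 4 mm, about 0.18 kg, loose on the tray floor; the other outer box of the row. Origin: centre of its underside, z up, y along the row.
- mold: Bystander: mint silicone cupcake mold with four cups, 146 x 146 x 32 mm, loose. Origin: centre of its underside.
- paddle: Bystander: bamboo rice paddle lying flat, 205 mm long, 68 mm wide at the blade (its +x end), 9 mm thick, loose. Origin: on its underside 95 mm from the handle's end.
Not all that is in view belongs to the job. Leave any red look-alike of the box_b alone.

How it is judged:
By the outcome, as a careful person would: the job done as asked, in the order asked, and still so for the second after the job is handed in, with the robot touching nothing.
It also fails if it takes over 72 s, if anything falls off the work surface, if the arm or the gripper's body presses on something with over 40 N, if the wrist force passes 120 N, or if a joint passes its speed limit or range.

ROBOT

A 7-joint arm with a two-finger parallel gripper is mounted at the origin on the work surface. World frame = base frame: x ahead of the robot, y to its left, z up, the work surface at z = 0. Lengths are in m, angles in rad, forces in N, time in s.
With the tool pointing down it reaches from about 0.425 to 1.025 m from the base axis. Payload 9.4 kg.
Tool frame: the origin (TCP) lies on the centre line of the jaws, within the pads' length; the fingertips stand 22 mm ahead of it and the grasp point (between the pads) lies 3 mm ahead of it; z points along the fingers, y is the line along which they close (so a half turn about z gives the same grasp; the last joint's range is limited). The gripper opens to 85 mm and grips with 20 to 120 N. Pads are 22 mm wide; open, the fingers measure 114 mm over their backs; the gripper's body (76 mm by 85 mm) begins 54 mm behind the grasp point. The pads swing forward as they close: fully open they stand 13 mm farther back than shut.
Start: joints at [-1.229, 0.599, -0.003, 1.599, 0.002, 0.943, -0.08], TCP at [0.295, 0.662, 0.253] pointing down, gripper open.
Joint ranges: [-2.57, 2.57], [-0.35, 1.97], [-1.29, 1.29], [0.11, 2.56], [-1.05, 4.19], [0.11, 1.86], [-2.63, 2.63]. Speed limits (rad/s): [2.22, 2.22, 3.01, 3.01, 3.14, 3.14, 3.14].

INTERFACE

Orientations are given as a unit quaternion [w, x, y, z].
In Python, from station import sensors, viewer, ticket gives the robot as it stands.
- The arm moves only by the shell command python3 -m pendant 'ROWS' [FORCE]. ROWS is JSON, a list of rows, each a list of 5 numbers: the finger opening in cm, from 0 to 8.54, then the shift along the tool's x, y, z in cm, then the turn about the tool's z in degrees. A call has 1 to 20 rows; each row is the pose to reach, as a shift and turn from the pose commanded when the call began, along the tool's axes at that moment; what a row does not reach only later rows make up. A row lasts 1/8 s, in which the tool goes at most 62.5 mm and 10.7 degrees, less where a joint would pass 70% of its speed; a pose out of reach is approached as far as the arm can. A call with a gripper value outside its range is refused whole. The fingers move at their own pace and stop on an object; FORCE is the grip in N (left out, the last holds). Time passes only in rows, so rows that repeat a pose let the fingers close. It gives the time, the measured TCP pose, the force, the opening and the grip force at its end, in the units of the state.
- sensors.get_state(): the state, without advancing time (a new reading comes with each control period).
- viewer.read_camera(name): name is "side" or "top"; returns a dict with "color" (384x512x3 uint8, red, green, blue), "z_map" (384x512 float32, m along the optical axis (not along the pixel's ray), 0 where there is no reading), "intrinsics" (3x3 intrinsics, pixels), "k1" (the pictures are not rectified: a ray, as slopes to the right and down, at radius r is drawn at 1 + k1 r^2 times it, then the intrinsics apply), "rvec" (rotation vector, rad) and "tvec" (3), from world to camera coordinates, as OpenCV has them. Camera axes: x right, y down, z forward; pixel columns grow to the right and rows downward; lengths in m; the calibration is good to about 2 mm. A picture is of the moment at which its call begins.
- ticket.close_job(): hands the job in; it is judged then, once.
The state is a dict: "clock": time; "joints": joint angles; "qvel": joint speeds; "tau": joint torques, N m; "tcp_pos": TCP position; "tool_rot": TCP orientation; "force": force on the tool from outside, world axes, zero at the start; "wrist_torque": the same for the moment, N m; "finger_gap": finger opening in m; "grip_force": force on a finger pad.
Only numpy, scipy, OpenCV 4.12 (cv2) and the standard library are available. Lean on these libraries where they do the work, as an engineer would, in place of code of your own. Each camera call takes 0.05 s, during which the arm holds its last target. There are 200 camera calls.

## Working session

There is one attempt and no reset: what is moved stays moved. The work goes in short steps, Python scripts to look and compute and a shell command to move; the robot and the scene stay as the last step left them, time stands still between calls to the robot, and variables do not carry over. Pictures are saved under pics/ and viewed, at most 13 in all, crops included, and the job is handed in when it is done.

```bash
ls; mkdir -p pics; cat > h.py <<'E'
import numpy as np, cv2
from scipy.spatial.transform import Rotation as R
from station import sensors, viewer, ticket
def cam(n):
    c=viewer.read_camera(n); c['R']=cv2.Rodrigues(np.array(c['rvec'],float))[0]; c['t']=np.array(c['tvec'],float).ravel(); return c
def cloud(c):
    K=np.array(c['intrinsics'],float); h,w=c['z_map'].shape
    u,v=np.meshgrid(np.arange(w),np.arange(h)); d=np.stack([(u-K[0,2])/K[0,0],(v-K[1,2])/K[1,1]],-1)
    s=d.copy()
    for _ in range(20): s=d/(1+c['k1']*(s**2).sum(-1,keepdims=True))
    P=np.concatenate([s,np.ones((h,w,1))],-1)*c['z_map'][...,None]
    W=(P-c['t'])@c['R']; W[c['z_map']<=0]=np.nan; return W
def ray(c,u,v):
    K=np.array(c['intrinsics'],float); d=np.array([(u-K[0,2])/K[0,0],(v-K[1,2])/K[1,1]]); s=d.copy()
    for _ in range(20): s=d/(1+c['k1']*(s@s))
    return -c['R'].T@c['t'], c['R'].T@np.append(s,1)
def onz(c,u,v,z):
    o,d=ray(c,u,v); return o+d*(z-o[2])/d[2]
def tri(c1,p1,c2,p2):
    A=[];b=[]
    for c,p in((c1,p1),(c2,p2)):
        o,d=ray(c,*p); d=d/np.linalg.norm(d); M=np.eye(3)-np.outer(d,d); A.append(M);b.append(M@o)
    x=np.linalg.lstsq(np.vstack(A),np.hstack(b),rcond=None)[0]
    return x,[np.linalg.norm(A[i]@x-b[i]) for i in(0,1)]
def st():
    s=sensors.get_state(); q=s['tool_rot']; r=R.from_quat([q[1],q[2],q[3],q[0]]).as_matrix()
    print(round(s['clock'],2),'tcp',np.round(s['tcp_pos'],4),'F',np.round(s['force'],1),'gap',round(s['finger_gap'],4),'grip',np.round(s['grip_force'],1)); print(np.round(r,3),np.round(s['joints'],2)); return s,r
E
python3 - <<'E'
from h import *
st()
a=cam('top');b=cam('side')
for n,c in(('top',a),('side',b)):
    cv2.imwrite(f'pics/{n}0.png',cv2.resize(c['color'][...,::-1],(800,600))); np.save(n+'0.npy',c,allow_pickle=True)
    print(n,'pos',-c['R'].T@c['t'],c['intrinsics'],c['k1'],'fwd',c['R'][2])
E
```

```text
pics
0.0 tcp [0.2947 0.6619 0.2524] F [ 0.4 -0.5 -0.3] gap 0.0853 grip 0.0
[[-0.914  0.407 -0.   ]
 [ 0.407  0.914 -0.001]
 [-0.    -0.002 -1.   ]] [-1.23  0.6  -0.    1.6   0.    0.94 -0.08]
top pos [ 0.37898878 -0.01890424  0.86307624] [[390.46448334   0.         255.7510658 ]
 [  0.         390.46448334 189.26039688]
 [  0.           0.           1.        ]] -0.02973926734452057 fwd [ 0.20837159  0.00565261 -0.9780334 ]
side pos [0.35669023 0.57066913 0.47430373] [[377.45622915   0.         257.87358464]
 [  0.         377.45622915 185.65535878]
 [  0.           0.           1.        ]] -0.08144527645794969 fwd [ 0.24463554 -0.77943795 -0.57674078]
```

View pics/top0.png

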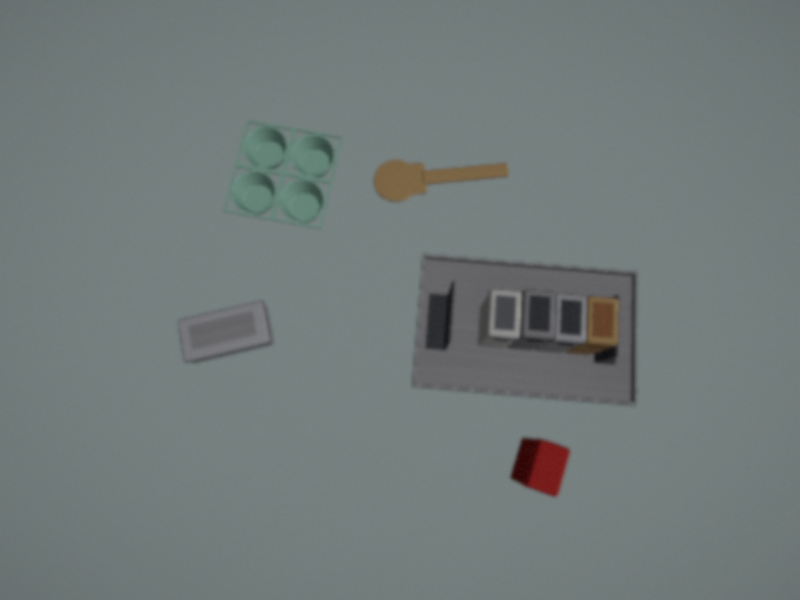

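View pics/side0.png

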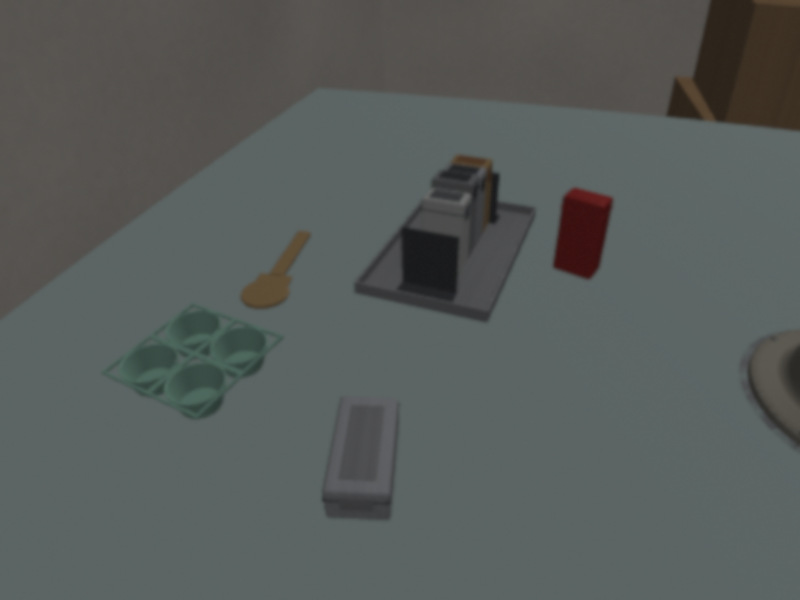

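The top picture shows (800x600 px): bento flat at (225,331), tray at (525,330). Its row is white (506,313), then two metal tins (540,314) and (571,318), then bamboo (602,320), with bookends at (438,320) and (606,350). The red look-alike stands off the tray at (541,466), with the mold at (282,175) and the paddle at (440,178). In the side view the bento is at (362,455) and the row at about (450,200). Next I measure everything.

```bash
python3 -m pendant --help 2>&1 | head; python3 - <<'E'
from h import *
a=np.load('top0.npy',allow_pickle=True).item();b=np.load('side0.npy',allow_pickle=True).item()
for n,c in(('top',a),('side',b)):
    W=cloud(c); P=W[np.isfinite(W[...,0])]
    g=P[(abs(P[:,2])<.01)]; print(n,'glass z',np.median(g[:,2]))
    m=(P[:,2]>.03)&(P[:,2]<.055)&(P[:,1]>.15)&(P[:,1]<.45)&(P[:,0]<.5)&(P[:,0]>.2)
    q=P[m]; r=cv2.minAreaRect((q[:,:2]*1000).astype(np.float32)); print(n,'bento',len(q),np.median(q[:,2]),r)
    m=(P[:,2]>.1)&(P[:,2]<.14)&(P[:,0]>.25)&(P[:,0]<.6)&(P[:,1]<.1)
    q=P[m]; r=cv2.minAreaRect((q[:,:2]*1000).astype(np.float32)); print('row',len(q),r)
    print(cv2.boxPoints(r))
# row box colours: crop
for n,c,(x,y,w,h) in(('top',a,(255,155,170,115)),('side',b,(220,90,180,120))):
    cv2.imwrite(f'pics/{n}_crop.png',cv2.convertScaleAbs(cv2.resize(c['color'][y:y+h,x:x+w,::-1],None,fx=4.4,fy=4.4,interpolation=cv2.INTER_CUBIC),alpha=1.5))
E
```

```text
invalid input: not JSON, or not a number
top glass z 0.0007369991450026737
top bento 677 0.04024028715753501 ((482.01885986328125, 227.18014526367188), (36.054847717285156, 124.35961151123047), 0.10951189696788788)
row 3458 ((420.8042907714844, -198.0506591796875), (162.2685546875, 244.46263122558594), 85.60014343261719)
[[ 292.70886 -269.56866]
 [ 536.45105 -288.323  ]
 [ 548.8997  -126.53265]
 [ 305.15753 -107.77832]]
side glass z 0.0011568443301664582
side bento 1234 0.0407955170635073 ((482.1431884765625, 229.65542602539062), (125.8466567993164, 35.6672248840332), 89.99679565429688)
row 1613 ((419.323974609375, -193.22622680664062), (159.6693878173828, 246.74684143066406), 85.03118133544922)
[[ 289.49942 -262.07507]
 [ 535.319   -283.44672]
 [ 549.14856 -124.37738]
 [ 303.32898 -103.00574]]
```

View pics/top_crop.png

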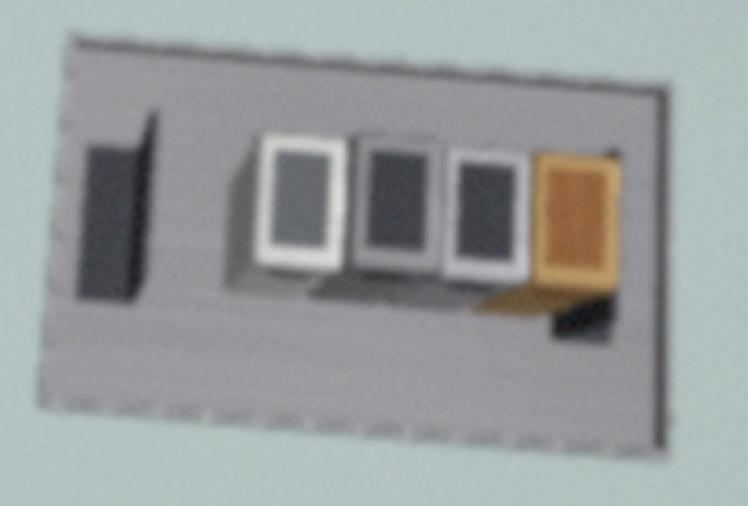

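The crop confirms the row from low y: bamboo (577,230), bright tin = box_b (487,213), darker tin = box_c (398,200), white (302,200). The red one is off the tray. Free space lies on the white side.

```bash
python3 - <<'E'
from h import *
a=np.load('top0.npy',allow_pickle=True).item();b=np.load('side0.npy',allow_pickle=True).item()
f=lambda q:(lambda r:(np.round(r[0],1),np.round(r[1],1),round(r[2],1),np.round(cv2.boxPoints(r)).tolist()))(cv2.minAreaRect((q[:,:2]*1000).astype(np.float32)))
for n,c,B in(('top',a,(105,185,180,238)),('side',b,(200,248,262,338))):
    W=cloud(c); P=W[B[1]:B[3],B[0]:B[2]].reshape(-1,3); P=P[np.isfinite(P[:,0])]
    q=P[(P[:,2]>.034)&(P[:,2]<.046)]; print(n,'bento',len(q),np.median(q[:,2]),f(q))
    W=W.reshape(-1,3)
    m=(W[:,2]>.010)&(W[:,2]<.024)&(W[:,1]<.08)&(W[:,0]>.25)&(W[:,0]<.58)
W=cloud(a)
# boxes' tops from top view, 512 px rects from the crop (crop/4.4 + (255,155))
for n,(u0,v0,u1,v1) in dict(a=(264,140,340,264),c=(362,142,434,264),b=(450,155,522,274),d=(540,160,612,280)).items():
    s=lambda u,o:int(round(u/4.4+o))
    P=W[s(v0,155):s(v1,155),s(u0,255):s(u1,255)].reshape(-1,3); P=P[np.isfinite(P[:,0])]; q=P[P[:,2]>.1]
    print(n,len(q),'z',np.round(np.percentile(q[:,2],[10,50,90]),4),f(q))
def px(u,v): return u/4.4+255-.4, v/4.4+155-.4
hs=dict(a=.115,c=.127,b=.121,d=.119)
cor=dict(a=[(262,133),(348,136),(342,272),(253,265)],c=[(357,133),(440,137),(437,275),(351,269)],b=[(447,150),(530,152),(527,284),(442,278)],d=[(538,152),(621,154),(617,291),(531,288)])
for n in cor: print(n,[np.round(onz(a,*px(*p),hs[n])[:2]*1000).tolist() for p in cor[n]])
# tray rim corners and bookends tops
print('tray',[np.round(onz(a,*px(*p),z)[:2]*1000).tolist() for p,z in(((73,36),.018),((670,85),.018),((667,458),.018),((38,408),.018))])
print('hi bookend',[np.round(onz(a,*px(*p),.093)[:2]*1000).tolist() for p in((84,146),(137,147),(133,300),(78,299))])
print('lo bookend',[np.round(onz(a,*px(*p),.093)[:2]*1000).tolist() for p in((552,340),(611,343),(617,150))])
E
```

```text
top bento 1537 0.04049123976887363 (array([505.8, 229.3]), array([ 60.6, 120.9]), 13.8, [[462.0, 281.0], [491.0, 163.0], [550.0, 178.0], [521.0, 295.0]])
side bento 2647 0.0410123334648985 (array([506.3, 230.9]), array([ 59.2, 121.4]), 13.3, [[464.0, 283.0], [491.0, 165.0], [549.0, 179.0], [521.0, 297.0]])
a 475 z [0.1141 0.1158 0.1174] (array([ 516.3, -145.6]), array([31.9, 54.3]), 88.3, [[489.0, -161.0], [543.0, -162.0], [544.0, -130.0], [490.0, -129.0]])
c 475 z [0.1262 0.1279 0.1294] (array([ 514.1, -185.8]), array([31.7, 54.4]), 87.9, [[486.0, -201.0], [541.0, -203.0], [542.0, -171.0], [488.0, -169.0]])
b 458 z [0.1202 0.1218 0.1233] (array([ 510.3, -225.6]), array([32.1, 53.2]), 86.6, [[483.0, -240.0], [536.0, -243.0], [538.0, -211.0], [485.0, -208.0]])
d 444 z [0.1182 0.1199 0.1214] (array([ 507.6, -265.9]), array([30.8, 54.6]), 87.2, [[480.0, -280.0], [534.0, -283.0], [536.0, -252.0], [481.0, -249.0]])
a [[547.0, -129.0], [546.0, -168.0], [485.0, -163.0], [488.0, -124.0]]
c [[545.0, -169.0], [543.0, -206.0], [482.0, -201.0], [484.0, -164.0]]
b [[538.0, -210.0], [538.0, -247.0], [479.0, -242.0], [481.0, -205.0]]
d [[538.0, -251.0], [537.0, -288.0], [476.0, -282.0], [477.0, -244.0]]
tray [[620.0, -49.0], [594.0, -352.0], [407.0, -336.0], [432.0, -30.0]]
hi bookend [[546.0, -51.0], [546.0, -75.0], [475.0, -72.0], [476.0, -47.0]]
lo bookend [[457.0, -260.0], [456.0, -286.0], [544.0, -296.0]]
```

View pics/side_crop.png

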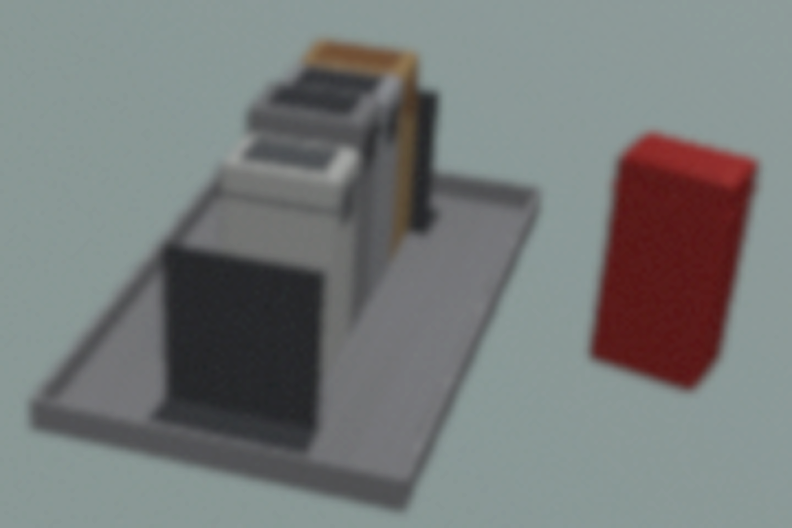

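The red box at (670,260) is off the tray, as expected. The pendant only turns about tool z, so before planning the tip-up I check how it behaves at the edge of reach: does it give any tilt?

```bash
python3 -m pendant '[[8.5,0,-5,0,0],[8.5,0,-10,0,0],[8.5,0,-15,0,0],[8.5,0,-20,0,0],[8.5,0,-25,0,0],[8.5,0,-30,0,0],[8.5,0,-35,0,0],[8.5,0,-40,0,0]]'; python3 -c "
from h import *
st()"
```

```text
clock: 1.1
tcp_pos: [0.1315, 0.2953, 0.2531]
tool_rot: [0.0, 0.208, 0.978, -0.0]
force: [-0.5, -0.4, 0.3]
finger_gap: 0.085
grip_force: 0.0
1.1 tcp [0.1315 0.2953 0.2531] F [-0.5 -0.4  0.3] gap 0.085 grip 0.0
[[-0.914  0.407  0.   ]
 [ 0.407  0.914 -0.   ]
 [-0.    -0.    -1.   ]] [-1.29  0.12 -0.04  2.44  0.01  0.59 -0.19]
```

```bash
python3 -m pendant '[[8.5,0,-6,0,0],[8.5,0,-12,0,0],[8.5,0,-18,0,0]]'; python3 -c "
from h import *
st()"
```

```text
clock: 1.48
tcp_pos: [0.1049, 0.2219, 0.261]
tool_rot: [-0.01, 0.206, 0.978, 0.008]
force: [0.3, 0.8, 0.1]
finger_gap: 0.0852
grip_force: 0.0
1.48 tcp [0.1049 0.2219 0.261 ] F [0.3 0.8 0.1] gap 0.0852 grip 0.0
[[-0.915  0.403 -0.017]
 [ 0.403  0.915  0.021]
 [ 0.024  0.012 -1.   ]] [-0.92 -0.   -0.41  2.54 -0.04  0.58 -0.13]
```

```bash
python3 -m pendant '[[8.5,0,-6,0,0],[8.5,0,-12,0,0],[8.5,0,-18,0,0],[8.5,0,-18,0,0]]' >/dev/null; python3 -c "
from h import *
st()";python3 -m pendant '[[8.5,0,6,0,0],[8.5,0,12,0,0],[8.5,0,18,0,0]]'>/dev/null; python3 -c "
from h import *
st()"
```

```text
1.98 tcp [0.0967 0.1552 0.2933] F [ 0.5 -0.6  0.7] gap 0.085 grip 0.0
[[-0.913  0.407 -0.016]
 [ 0.406  0.913  0.038]
 [ 0.03   0.028 -0.999]] [-0.13 -0.23 -0.81  2.55 -0.3   0.75  0.44]
2.35 tcp [0.1688 0.314  0.2987] F [ 2.7 -1.   1. ] gap 0.0853 grip 0.0
[[-0.912  0.411 -0.012]
 [ 0.41   0.911  0.039]
 [ 0.027  0.031 -0.999]] [-0.19  0.2  -1.16  2.29  0.23  0.75 -0.35]
```

Best-effort IK gives only a degree or two of tilt, so I won't chase 45°. Instead I'll grip the bento lightly at one end and let it pivot in the pads while the far end stays on the glass.

```bash
cat >> h.py <<'E'
def to(p,yang=None):
    s,r=st(); d=r.T@(np.array(p)-s['tcp_pos'])*100; t=None
    if yang is not None:
        t=np.degrees(np.arctan2(r[1,1],r[0,1]))-yang; t=(t+90)%180-90
    print('shift cm',np.round(d,2),'turn',t)
E
python3 -c "
from h import *
to([.5195,.175,.12],13.7)"
```

```text
2.35 tcp [0.1688 0.314  0.2987] F [ 2.7 -1.   1. ] gap 0.0853 grip 0.0
[[-0.912  0.411 -0.012]
 [ 0.41   0.911  0.039]
 [ 0.027  0.031 -0.999]] [-0.19  0.2  -1.16  2.29  0.23  0.75 -0.35]
shift cm [-38.16   1.19  16.87] turn 52.04655363807211
```

```bash
python3 -m pendant '[[8.5,-5,0,2,7],[8.5,-10,0,4,14],[8.5,-15,0,6,21],[8.5,-20,0,8,28],[8.5,-25,0.5,10,35],[8.5,-30,1,13,42],[8.5,-35,1.2,16,48],[8.5,-38.2,1.2,16.9,52],[8.5,-38.2,1.2,16.9,52],[8.5,-38.2,1.2,16.9,52]]' 20; python3 -c "
from h import *
to([.5195,.175,.027],13.7)"
```

```text
clock: 3.6
tcp_pos: [0.5177, 0.1759, 0.1184]
tool_rot: [-0.018, 0.615, 0.788, 0.01]
force: [-0.4, 0.8, 0.0]
finger_gap: 0.0847
grip_force: 0.0
3.6 tcp [0.5177 0.1759 0.1184] F [-0.4  0.8  0. ] gap 0.0847 grip 0.0
[[-0.243  0.97  -0.016]
 [ 0.969  0.243  0.039]
 [ 0.042 -0.006 -0.999]] [-0.04  0.63 -0.53  2.09  0.53  0.54 -0.7 ]
shift cm [-0.51  0.21  9.12] turn 0.36195230331065886
```

```bash
python3 -m pendant '[[8.5,-0.3,0.2,5,0.4],[8.5,-0.5,0.2,8,0.4],[8.5,-0.5,0.2,9.1,0.4],[8.5,-0.5,0.2,9.1,0.4],[5,-0.5,0.2,9.1,0.4],[5,-0.5,0.2,9.1,0.4],[5,-0.5,0.2,9.1,0.4],[5,-0.5,0.2,9.1,0.4],[5,-0.5,0.2,7,0.4],[5,-0.5,0.2,5,0.4],[5,-0.5,0.2,5,0.4]]' 20; python3 - <<'E'
from h import *
st()
c=cam('side'); W=cloud(c); cv2.imwrite('pics/s1.png',cv2.convertScaleAbs(cv2.resize(c['color'][120:370,130:400,::-1],None,fx=2.2,fy=2.2),alpha=1.5))
E
```

```text
clock: 4.97
tcp_pos: [0.5217, 0.173, 0.0697]
tool_rot: [-0.017, 0.619, 0.785, 0.012]
force: [0.3, 0.7, -1.8]
finger_gap: 0.0596
grip_force: 22.9
4.97 tcp [0.5217 0.173  0.0697] F [ 0.3  0.7 -1.8] gap 0.0596 grip 22.9
[[-0.234  0.972 -0.013]
 [ 0.971  0.234  0.04 ]
 [ 0.041 -0.003 -0.999]] [-0.09  0.7  -0.45  2.12  0.61  0.44 -0.77]
```

View pics/s1.png

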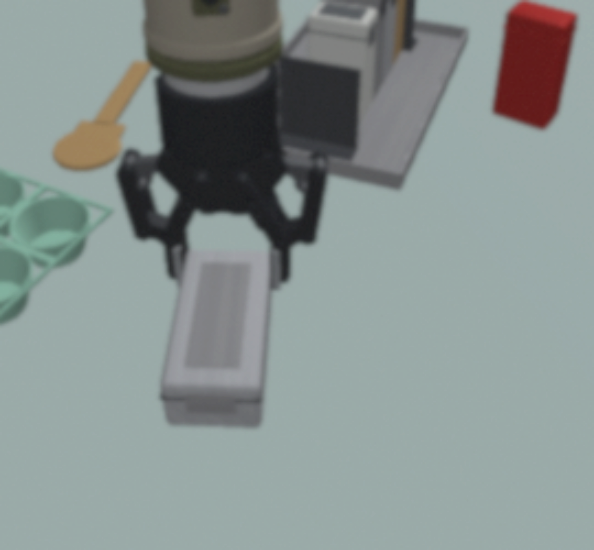

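The box is held off the glass nearly level, with its far end at (213,405). I measure its slope, then ease the grip in small steps.

```bash
cat >> h.py <<'E'
def slope():
    W=cloud(cam('side')); P=W[np.isfinite(W[...,0])]
    ax=np.array([-.238,.971]); d=(P[:,:2]-[.5205,.171]); u=d@ax; v=d@[.971,.238]
    m=(abs(v)<.024)&(u>.025)&(u<.2)&(P[:,2]>.008); u=u[m];z=P[m][:,2]
    for lo in np.arange(.0,.2,.015):
        k=(u>lo)&(u<lo+.015)
        if k.sum()>5: print(round(lo+.0075,3),'ztop',round(float(np.percentile(z[k],90)),4),end=' | ')
    print()
E
python3 -c "
from h import *
slope()"
python3 -m pendant '[[5.85,0,0,0,0],[5.85,0,0,0,0]]' 20; python3 -m pendant '[[5.92,0,0,0,0],[5.92,0,0,0,0]]' 20|tail -3;python3 -c "
from h import *
slope()"
```

```text
0.022 ztop 0.3323 | 0.038 ztop 0.4037 | 0.052 ztop 0.3935 | 0.068 ztop 0.0814 | 0.082 ztop 0.0811 | 0.098 ztop 0.081 | 0.112 ztop 0.0805 | 
clock: 5.32
tcp_pos: [0.5205, 0.1732, 0.0677]
tool_rot: [-0.018, 0.618, 0.786, 0.01]
force: [-0.6, 0.6, -1.9]
finger_gap: 0.06
grip_force: 22.9
force: [-0.1, 0.3, -3.1]
finger_gap: 0.0598
grip_force: 22.9
0.022 ztop 0.332 | 0.038 ztop 0.4032 | 0.052 ztop 0.3934 | 0.068 ztop 0.0807 | 0.082 ztop 0.0804 | 0.098 ztop 0.0803 | 0.112 ztop 0.0798 | 0.128 ztop 0.0737 |
```

```bash
python3 -m pendant '[[5.92,0,0,2.2,0],[5.96,0,0,2.2,0],[5.96,0,0,2.2,0]]' 20|tail -2; for i in 1; do python3 -m pendant '[[5.98,0,0,0,0],[5.98,0,0,0,0]]' 20|tail -2; python3 -m pendant '[[6.0,0,0,0,0],[6.0,0,0,0,0]]' 20|tail -2;  done; python3 -c "
from h import *
st();slope()"
```

```text
finger_gap: 0.0595
grip_force: 21.3
finger_gap: 0.06
grip_force: 10.2
finger_gap: 0.06
grip_force: 1.1
6.5 tcp [0.5207 0.1739 0.0465] F [ 0.4 -0.3 -0.8] gap 0.06 grip 1.1
[[-0.234  0.972 -0.015]
 [ 0.971  0.235  0.039]
 [ 0.041 -0.006 -0.999]] [-0.13  0.74 -0.41  2.13  0.64  0.39 -0.8 ]
0.022 ztop 0.3948 | 0.038 ztop 0.3932 | 0.052 ztop 0.3733 | 0.068 ztop 0.0502 | 0.082 ztop 0.0483 | 0.098 ztop 0.0459 | 0.112 ztop 0.0426 | 0.128 ztop 0.0379 |
```

Easing the opening to 6.00 dropped the grip to 1.1 N and the box pivoted, with its far end now on the glass. Next I lead the held end along the arc with a light grip.

```bash
python3 -m pendant '[[5.99,0,0,0,0],[5.99,0.4,0,-0.8,0],[5.99,0.87,0,-1.6,0],[5.99,1.4,0,-2.4,0],[5.99,2.1,0,-3.2,0],[5.99,2.8,0,-3.9,0],[5.99,3.6,0,-4.6,0],[5.99,3.6,0,-4.6,0]]' 20|tail -3; python3 - <<'E'
from h import *
st();slope()
c=cam('side'); cv2.imwrite('pics/s2.png',cv2.convertScaleAbs(cv2.resize(c['color'][120:370,130:400,::-1],None,fx=2.2,fy=2.2),alpha=1.5))
E
```

```text
force: [-0.0, -0.5, 0.0]
finger_gap: 0.0599
grip_force: 3.0
7.55 tcp [0.5128 0.2083 0.0944] F [-0.  -0.5  0. ] gap 0.0599 grip 3.0
[[-0.236  0.972 -0.015]
 [ 0.971  0.236  0.04 ]
 [ 0.042 -0.005 -0.999]] [-0.13  0.67 -0.49  2.1   0.56  0.49 -0.79]
0.038 ztop 0.3583 | 0.052 ztop 0.3365 | 0.068 ztop 0.3593 | 0.082 ztop 0.4169 | 0.098 ztop 0.0693 | 0.112 ztop 0.0569 | 0.128 ztop 0.0456 | 0.143 ztop 0.0354 |
```

View pics/s2.png

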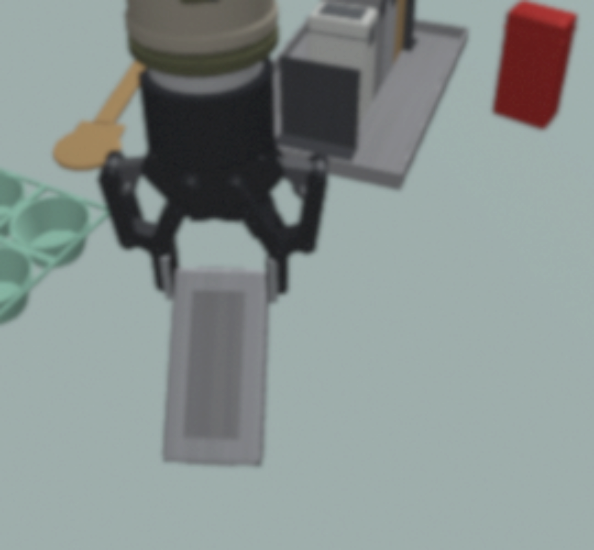

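The box is tilted about 37°, held at its top end and with its foot on the glass. I continue the arc.

```bash
python3 -m pendant '[[5.99,0.9,0,-0.7,0],[5.99,1.75,0,-1.2,0],[5.99,2.7,0,-1.7,0],[5.99,3.7,0,-2.0,0],[5.99,4.7,0,-2.3,0],[5.99,5.7,0,-2.45,0],[5.99,6.7,0,-2.5,0],[5.99,6.7,0,-2.5,0]]' 20|tail -3; python3 - <<'E'
from h import *
st();slope()
c=cam('side'); cv2.imwrite('pics/s3.png',cv2.convertScaleAbs(cv2.resize(c['color'][120:370,130:400,::-1],None,fx=2.2,fy=2.2),alpha=1.5))
E
```

```text
force: [-0.9, 0.5, 2.0]
finger_gap: 0.06
grip_force: 3.4
8.65 tcp [0.4971 0.2726 0.1216] F [-0.9  0.5  2. ] gap 0.06 grip 3.4
[[-0.236  0.972 -0.015]
 [ 0.971  0.237  0.039]
 [ 0.042 -0.006 -0.999]] [-0.23  0.64 -0.52  2.05  0.51  0.56 -0.86]
0.082 ztop 0.1192 | 0.098 ztop 0.3857 | 0.112 ztop 0.277 | 0.128 ztop 0.3812 | 0.143 ztop 0.4231 | 0.158 ztop 0.4316 |
```

View pics/s3.png

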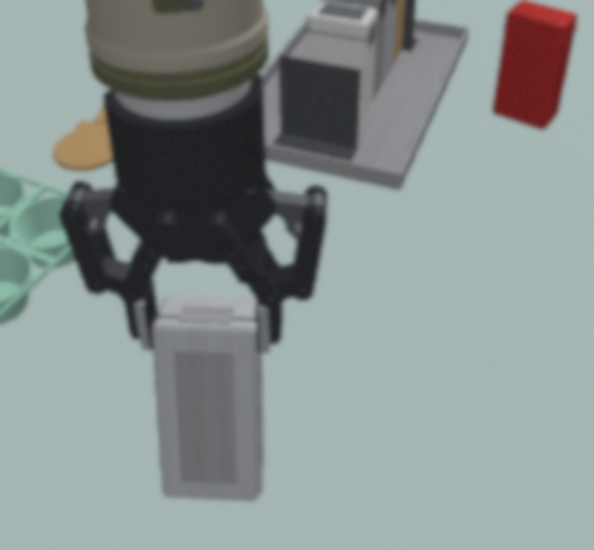

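The box is almost upright, with its big face (210,410) toward the camera. I fit that face for the remaining lean.

```bash
cat >> h.py <<'E'
def lean(B=(204,265,245,340)):
    W=cloud(cam('side')); P=W[B[1]:B[3],B[0]:B[2]].reshape(-1,3); P=P[np.isfinite(P[:,0])]; P=P[(P[:,2]>.012)&(P[:,2]<.09)]
    for _ in range(3):
        c=np.median(P,0); n=np.linalg.svd(P-P.mean(0),full_matrices=False)[2][2]; c=P.mean(0); P=P[abs((P-c)@n)<.004]
    if n[1]<0:n=-n
    print('n',np.round(n,3),'lean deg',np.degrees(np.arcsin(n[2])),'yaw',np.degrees(np.arctan2(n[1],n[0])),'c',np.round(c,4),len(P))
E
python3 -c "
from h import *
lean()"
```

```text
n [-0.223  0.923  0.315] lean deg 18.350211205759177 yaw 103.5886407667618 c [0.4896 0.3036 0.0589] 1777
```

```bash
python3 -m pendant '[[5.99,0.7,0,0,0],[5.99,1.4,0,0,0],[5.99,2.0,0,0.05,0],[5.99,2.6,0,0.1,0],[5.99,3.2,0,0.2,0],[5.99,3.7,0,0.25,0],[5.99,3.7,0,0.25,0]]' 20|tail -3; python3 -c "
from h import *
st();lean()"
```

```text
force: [0.1, -0.4, -2.4]
finger_gap: 0.0601
grip_force: 2.8
9.68 tcp [0.4885 0.3078 0.1205] F [ 0.1 -0.4 -2.4] gap 0.0601 grip 2.8
[[-0.235  0.972 -0.016]
 [ 0.971  0.236  0.039]
 [ 0.041 -0.006 -0.999]] [-0.29  0.65 -0.51  2.03  0.5   0.57 -0.91]
n [-0.24   0.971  0.022] lean deg 1.2325602158703923 yaw 103.86649594005169 c [0.4825 0.321  0.0655] 984
```

```bash
python3 -m pendant '[[5.99,0,0,0.15,0],[5.99,0,0,0.3,0],[5.99,0,0,0.3,0]]' 20|tail -3;  python3 -c "
from h import *
st();lean()"
```

```text
force: [-2.7, 1.1, 4.0]
finger_gap: 0.0599
grip_force: 3.8
10.1 tcp [0.4886 0.3077 0.1178] F [-2.7  1.1  4. ] gap 0.0599 grip 3.8
[[-0.235  0.972 -0.015]
 [ 0.971  0.235  0.039]
 [ 0.042 -0.006 -0.999]] [-0.29  0.65 -0.51  2.03  0.51  0.56 -0.91]
n [-0.243  0.97   0.011] lean deg 0.6367884359887883 yaw 104.0443358409927 c [0.4824 0.3213 0.0657] 972
```

Standing on the glass, so I open and rise. Then I check it stands alone before doing the row first.

```bash
python3 -m pendant '[[6.0,0,0,-0.1,0],[6.1,0,0,-0.1,0],[6.3,0,0,-0.1,0],[7,0,0,-0.1,0],[8.5,0,0,-0.1,0],[8.5,0,0,-0.1,0],[8.5,0.1,0,-3,0],[8.5,0.3,0,-8,0],[8.5,0.5,0,-12,0],[8.5,0.5,0,-12,0]]' 20|tail -3;  python3 - <<'E'
from h import *
lean()
c=cam('top');W=cloud(c);P=W[np.isfinite(W[...,0])]
q=P[(P[:,2]>.11)&(P[:,2]<.13)&(abs(P[:,0]-.485)<.08)&(abs(P[:,1]-.305)<.08)]
print(len(q)); 
if len(q): print(cv2.minAreaRect((q[:,:2]*1000).astype(np.float32)))
# c grasp: tray x angle -4.7; box_c centre; top z .127
to([.5135,-.1865,.22],-4.7)
E
```

```text
force: [0.2, -0.3, 0.0]
finger_gap: 0.0852
grip_force: 0.0
n [-0.246  0.969 -0.006] lean deg -0.3611997647495356 yaw 104.26935291947446 c [0.482  0.3222 0.066 ] 926
674
((488.76849365234375, 302.5426025390625), (61.13010025024414, 41.7972412109375), 13.88939094543457)
11.5 tcp [0.4894 0.3073 0.2376] F [ 0.3  0.3 -0.9] gap 0.085 grip 0.0
[[-0.234  0.972 -0.015]
 [ 0.971  0.235  0.039]
 [ 0.041 -0.005 -0.999]] [-0.19  0.51 -0.64  1.94  0.36  0.8  -0.78]
shift cm [-48.6   -9.24  -0.18] turn 18.28136302158528
```

The bento stands by itself, lean under 0.5° at (0.489,0.303). Now over to box_c.

```bash
python3 -m pendant '[[8.5,-5,-1,0,2],[8.5,-10.5,-2,0,4],[8.5,-16,-3,0,6],[8.5,-21.5,-4,0,8],[8.5,-27,-5,0,10],[8.5,-32.5,-6,0,12],[8.5,-38,-7,0,14],[8.5,-43,-8,0,16],[8.5,-47,-9,0,18],[8.5,-48.6,-9.2,0,18.3],[8.5,-48.6,-9.2,0,18.3],[8.5,-48.6,-9.2,0,18.3]]' 40|tail -3; python3 -c "
from h import *
to([.5135,-.1865,.100],-4.7)"
```

```text
force: [1.1, -0.3, 0.5]
finger_gap: 0.0853
grip_force: 0.0
13.0 tcp [ 0.514  -0.1841  0.2179] F [ 1.1 -0.3  0.5] gap 0.0853 grip 0.0
[[ 0.08   0.997 -0.016]
 [ 0.996 -0.079  0.04 ]
 [ 0.038 -0.019 -0.999]] [ 0.65  0.49 -0.55  2.    0.31  0.76 -0.16]
shift cm [-0.7   0.19 11.77] turn 0.15545087533396895
```

```bash
python3 -m pendant '[[8.5,-0.3,0.2,5,0],[8.5,-0.7,0.2,9,0],[8.5,-0.7,0.2,11.8,0],[8.5,-0.7,0.2,11.8,0],[5,-0.7,0.2,11.8,0],[5,-0.7,0.2,11.8,0],[5,-0.7,0.2,11.8,0],[5,-0.7,0.2,11.8,0],[5,-0.7,0.2,11.8,0],[5,-0.7,0.2,11.7,0],[5,-0.7,0.2,11.6,0],[5,-0.7,0.2,11.6,0]]' 40; python3 -m pendant '[[5,0.5,0,0,0],[5,1.0,0,0.02,0],[5,1.5,0,0.04,0],[5,2.0,0,0.06,0],[5,2.0,0,0.06,0]]' 40
```

```text
clock: 14.5
tcp_pos: [0.5136, -0.1886, 0.1021]
tool_rot: [-0.019, 0.735, 0.677, 0.007]
force: [0.9, 2.3, -0.8]
finger_gap: 0.0597
grip_force: 43.4
clock: 15.12
tcp_pos: [0.5154, -0.1679, 0.1021]
tool_rot: [-0.02, 0.735, 0.678, 0.008]
force: [0.9, 0.8, -1.5]
finger_gap: 0.0595
grip_force: 43.4
```

```bash
python3 -m pendant '[[5,0.5,0,0.02,0],[5,1.0,0,0.04,0],[5,1.5,0,0.06,0],[5,1.8,0,0.07,0],[5,1.8,0,0.07,0]]' 40|grep -E "tcp|force"; python3 -m pendant '[[5,0.2,0,0.01,0],[5,0.4,0,0.02,0],[5,0.4,0,0.02,0]]' 40|grep -E "tcp|force";python3 -m pendant '[[5,0.2,0,0.01,0],[5,0.4,0,0.02,0],[5,0.4,0,0.02,0]]' 40|grep -E "tcp|force"
```

```text
tcp_pos: [0.5168, -0.1502, 0.1021]
force: [-0.6, -0.3, -1.5]
grip_force: 43.4
tcp_pos: [0.5171, -0.1466, 0.102]
force: [-0.4, -0.5, -1.5]
grip_force: 43.4
tcp_pos: [0.5172, -0.1446, 0.102]
force: [-0.9, -7.8, -0.0]
grip_force: 43.6
```

```bash
python3 -m pendant '[[5,0.15,0,0,0],[5,0.15,0,0,0]]' 40|grep -E "tcp|force"; python3 - <<'E'
from h import *
c=cam('top'); cv2.imwrite('pics/t2.png',cv2.convertScaleAbs(cv2.resize(c['color'][140:280,240:440,::-1],None,fx=4,fy=4,interpolation=cv2.INTER_CUBIC),alpha=1.5))
E
```

```text
tcp_pos: [0.5172, -0.1446, 0.1021]
force: [-0.3, -13.6, 1.5]
grip_force: 43.7
```

View pics/t2.png

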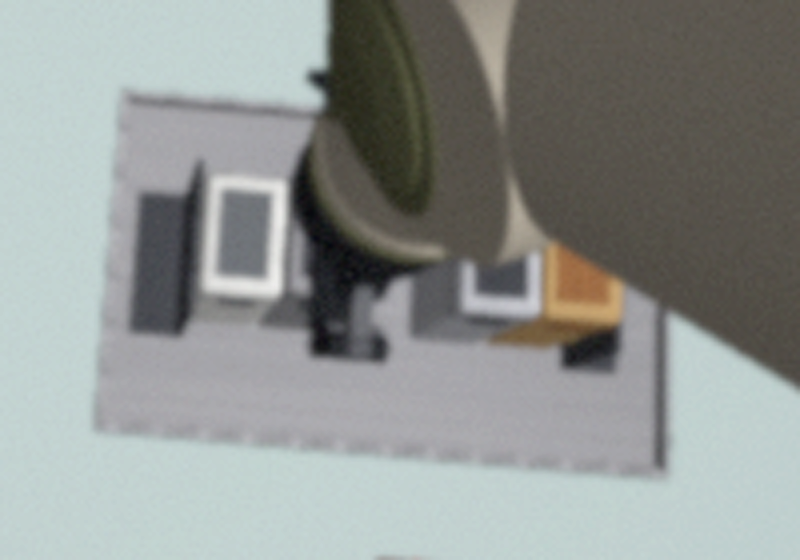

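White (245,235) is now up against its bookend with box_c against it, and the stop was felt at 13.6 N. I relax, lower, release and go on to box_b.

```bash
python3 -m pendant '[[5,-0.3,0,0.0,0],[5,-0.3,0,0.15,0],[6,-0.3,0,0.15,0],[6.4,-0.3,0,0.15,0],[8.5,-0.3,0,0.1,0],[8.5,-0.3,0,0.1,0],[8.5,-0.3,0,-4,0],[8.5,-3,0,-5,0],[8.5,-7,0,-5,0],[8.5,-7,0,-5,0],[8.5,-7,0,-5,0]]' 40|tail -6; python3 -c "
from h import *
to([.5105,-.2265,.096],-4.7)"
```

```text
clock: 18.18
tcp_pos: [0.5124, -0.2125, 0.1492]
tool_rot: [-0.02, 0.735, 0.677, 0.008]
force: [0.3, -0.0, -0.3]
finger_gap: 0.0853
grip_force: 0.0
18.18 tcp [ 0.5124 -0.2125  0.1492] F [ 0.3 -0.  -0.3] gap 0.0853 grip 0.0
[[ 0.083  0.996 -0.016]
 [ 0.996 -0.082  0.039]
 [ 0.038 -0.019 -0.999]] [ 0.65  0.59 -0.49  2.04  0.4   0.63 -0.19]
shift cm [-1.62  0.02  5.26] turn 0.003084460223476526
```

```bash
python3 -m pendant '[[8.5,-1.6,0,2,0],[8.5,-1.6,0,5.3,0],[8.5,-1.6,0,5.3,0],[5,-1.6,0,5.3,0],[5,-1.6,0,5.3,0],[5,-1.6,0,5.3,0],[5,-1.6,0,5.3,0],[5,-1.6,0,5.3,0],[5,-1.6,0,5.2,0],[5,-1.6,0,5.1,0],[5,-1.6,0,5.1,0]]' 40|grep -E "tcp|force|gap"; python3 -m pendant '[[5,-0.2,0,0,0],[5,-0.4,0,-0.01,0],[5,-0.4,0,-0.01,0]]' 40|grep -E "tcp|force"; python3 -m pendant '[[5,-0.15,0,0,0],[5,-0.3,0,-0.01,0],[5,-0.3,0,-0.01,0]]' 40|grep -E "tcp|force"
```

```text
tcp_pos: [0.5101, -0.2269, 0.0977]
force: [-0.3, 1.2, -1.7]
finger_gap: 0.0593
grip_force: 43.6
tcp_pos: [0.51, -0.2313, 0.0976]
force: [0.4, 0.0, -2.5]
grip_force: 43.5
tcp_pos: [0.5099, -0.2315, 0.0978]
force: [0.6, 8.5, -0.5]
grip_force: 43.6
```

```bash
python3 -m pendant '[[5,-0.2,0,0,0],[5,-0.2,0,0,0]]' 40|grep -E "tcp|force"; python3 -m pendant '[[5,0.35,0,0,0],[5,0.35,0,0.15,0],[6,0.35,0,0.15,0],[6.4,0.35,0,0.15,0],[8.5,0.35,0,0.1,0],[8.5,0.35,0,0.1,0],[8.5,0.35,0,-5,0],[8.5,0.35,0,-11,0],[8.5,3,0,-13,0],[8.5,8,0,-14,0],[8.5,14,0,-14.5,0],[8.5,20,0,-14.5,0],[8.5,26,0,-14.5,0],[8.5,26,0,-14.5,0]]' 40 | grep tcp; python3 - <<'E'
from h import *
c=cam('top'); W=cloud(c); np.save('t3.npy',c,allow_pickle=True)
P=W.reshape(-1,3); P=P[np.isfinite(P[:,0])&(P[:,2]>.108)&(P[:,2]<.135)]
P=P[(P[:,0]>.47)&(P[:,0]<.56)&(P[:,1]<-.05)&(P[:,1]>-.31)]
for x in (.495,.51,.525):
    s=np.sort(P[abs(P[:,0]-x)<.006][:,1]); g=np.diff(s); print(x,round(s[0],4),round(s[-1],4),[(round(s[i],4),round(s[i+1],4)) for i in np.where(g>.012)[0]])
cv2.imwrite('pics/t3.png',cv2.convertScaleAbs(cv2.resize(c['color'][140:280,240:440,::-1],None,fx=4,fy=4,interpolation=cv2.INTER_CUBIC),alpha=1.5))
to([.4885,.3025,.24],13.9)
E
```

```text
tcp_pos: [0.5099, -0.2315, 0.0978]
force: [-0.9, 15.6, 2.8]
grip_force: 44.0
tcp_pos: [0.533, 0.0237, 0.2525]Traceback (most recent call last):
  File "<stdin>", line 6, in <module>
IndexError: index 0 is out of bounds for axis 0 with size 0
```

```bash
python3 -c "
from h import *
to([.4885,.3025,.24],13.9)"
```

```text
22.35 tcp [0.5328 0.0205 0.2521] F [ 0.1 -1.1 -0.1] gap 0.0852 grip 0.0
[[ 0.077  0.997 -0.016]
 [ 0.996 -0.076  0.039]
 [ 0.038 -0.019 -0.999]] [ 0.32  0.44 -0.6   2.    0.28  0.8  -0.52]
shift cm [27.71 -6.55  2.38] turn -18.279210041164674
```

```bash
python3 -m pendant '[[8.5,5,-1,0,-4],[8.5,10,-2,0.5,-8],[8.5,15,-3.5,1,-12],[8.5,20,-5,1.5,-16],[8.5,25,-6.2,2,-18.3],[8.5,27.7,-6.6,2.4,-18.3],[8.5,27.7,-6.6,2.4,-18.3],[8.5,27.7,-6.6,2.4,-18.3]]' 40 | grep tcp; python3 - <<'E'
from h import *
c=cam('top'); W=cloud(c); np.save('t3.npy',c,allow_pickle=True)
P=W.reshape(-1,3); P=P[np.isfinite(P[:,0])&(P[:,2]>.108)&(P[:,2]<.135)]
P=P[(P[:,0]>.47)&(P[:,0]<.56)&(P[:,1]<-.05)&(P[:,1]>-.31)]
for x in (.495,.51,.525):
    s=np.sort(P[abs(P[:,0]-x)<.006][:,1])
    if len(s): g=np.diff(s); print(x,round(s[0],4),round(s[-1],4),[(round(s[i],4),round(s[i+1],4)) for i in np.where(g>.012)[0]])
cv2.imwrite('pics/t3.png',cv2.convertScaleAbs(cv2.resize(c['color'][140:280,240:440,::-1],None,fx=4,fy=4,interpolation=cv2.INTER_CUBIC),alpha=1.5))
for nm,k in(('lo',P[:,1]<-.19),('hi',P[:,1]>-.19)): print(nm,k.sum(),cv2.minAreaRect((P[k][:,:2]*1000).astype(np.float32)) if k.any() else 0)
to([.4885,.3025,.098],13.9)
E
```

```text
tcp_pos: [0.4904, 0.2977, 0.2392]
0.495 -0.2878 -0.081 [(np.float64(-0.208), np.float64(-0.1586))]
0.51 -0.2886 -0.0812 [(np.float64(-0.209), np.float64(-0.1617))]
0.525 -0.2903 -0.0817 [(np.float64(-0.2105), np.float64(-0.1617))]
lo 1312 ((507.6955871582031, -249.03314208984375), (79.51067352294922, 61.07218551635742), 85.76615142822266)
hi 1305 ((517.9219970703125, -121.842529296875), (80.83660125732422, 60.519893646240234), 84.51153564453125)
23.4 tcp [0.4905 0.2976 0.2394] F [ 0.7 -0.7  0.7] gap 0.0851 grip 0.0
[[-0.232  0.972 -0.016]
 [ 0.972  0.233  0.037]
 [ 0.04  -0.007 -0.999]] [-0.16  0.51 -0.67  1.94  0.37  0.81 -0.79]
shift cm [-4.000e-02  1.000e-02  1.415e+01] turn -0.4349171589219054
```

View pics/t3.png

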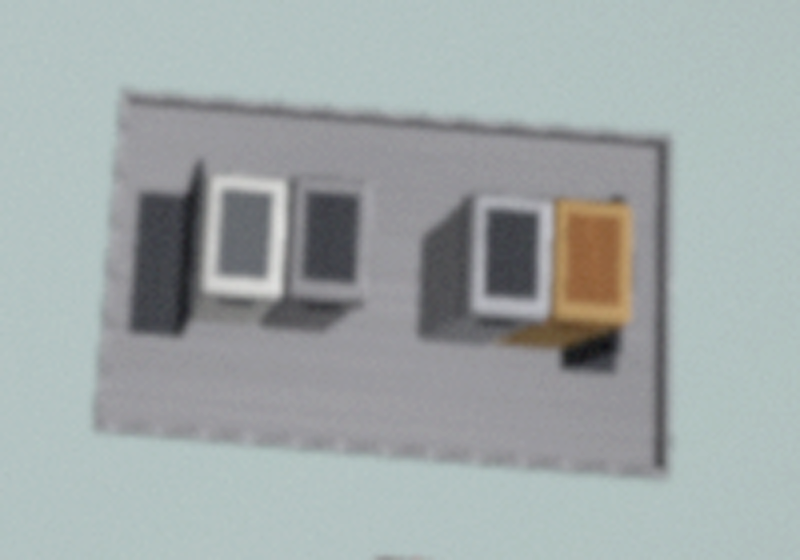

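White and box_c sit left and box_b with bamboo right, the gap (365–470 px) measuring about 47 mm. Its centre is (0.5128,−0.1855), row yaw −4.6°. Now I take the standing bento from above.

```bash
python3 -m pendant '[[8.5,0,0,5,-0.4],[8.5,0,0,10,-0.4],[8.5,0,0,13,-0.4],[8.5,0,0,14.1,-0.4],[8.5,0,0,14.1,-0.4],[6.5,0,0,14.1,-0.4],[5,0,0,14.1,-0.4],[5,0,0,14.1,-0.4],[5,0,0,14.1,-0.4],[5,0,0,14.1,-0.4],[5,0,0,13.9,-0.4],[5,0,0,13,-0.4],[5,0,0,9,-0.4],[5,0,0,4,-0.4],[5,0,0,-1.5,-0.4],[5,0,0,-3.5,-0.4],[5,0,0,-3.5,-0.4],[5,0,0,-3.5,-0.4]]' 45 | grep -E "tcp|force|gap"; python3 - <<'E'
from h import *
lean((190,200,245,320))
c=cam('side');W=cloud(c);P=W[np.isfinite(W[...,0])]
q=P[(abs(P[:,0]-.485)<.06)&(abs(P[:,1]-.31)<.06)&(P[:,2]>.02)&(P[:,2]<.2)]; print('zmin,max',np.percentile(q[:,2],[0.5,1,50]))
to([.5128,-.1855,.28],-4.6)
E
```

```text
tcp_pos: [0.4901, 0.2977, 0.2738]
force: [0.3, -0.1, -2.0]
finger_gap: 0.0596
grip_force: 50.2
  return _methods._mean(a, axis=axis, dtype=dtype,
  ret = um.true_divide(
h.py:44: RuntimeWarning: Mean of empty slice.
  c=np.median(P,0); n=np.linalg.svd(P-P.mean(0),full_matrices=False)[2][2]; c=P.mean(0); P=P[abs((P-c)@n)<.004]
Traceback (most recent call last):
  File "h.py", line 44, in lean
    c=np.median(P,0); n=np.linalg.svd(P-P.mean(0),full_matrices=False)[2][2]; c=P.mean(0); P=P[abs((P-c)@n)<.004]
                        ~~~~~~~~~~~~~~~~~~~~~~~~~~~~~~~~~~~~~~~~~~~~~~~~~^^^
IndexError: index 2 is out of bounds for axis 0 with size 0
```

```bash
python3 - <<'E'
from h import *
to([.5128,-.1855,.28],-4.6)
c=cam('side');W=cloud(c);P=W[np.isfinite(W[...,0])]
q=P[(abs(P[:,0]-.485)<.022)&(abs(P[:,1]-.317)<.02)&(P[:,2]>.02)&(P[:,2]<.25)]; print(len(q),'z',np.round(np.percentile(q[:,2],[0.5,2,50,90]),3))
k=q[(q[:,2]>.19)&(q[:,2]<.24)]; c0=k.mean(0); n=np.linalg.svd(k-c0,full_matrices=False)[2][2]; print('n',n*np.sign(n[1]),c0,len(k))
E
```

```text
25.7 tcp [0.49   0.2977 0.2735] F [ 0.1  0.8 -2.1] gap 0.0594 grip 50.2
[[-0.242  0.97  -0.017]
 [ 0.97   0.242  0.037]
 [ 0.041 -0.008 -0.999]] [-0.13  0.47 -0.71  1.9   0.34  0.88 -0.75]
shift cm [-47.38  -9.49  -2.5 ] turn 18.607228342208302
2368 z [0.176 0.178 0.217 0.244]
n [-2.44675232e-01  9.69604810e-01 -7.37561737e-04] [0.48470629 0.31505259 0.21593629] 1619
```

The bento hangs truly vertical, foot at 0.176. I carry it over the gap.

```bash
python3 -m pendant '[[5,-4,-1,0,2],[5,-9,-2,-0.5,4],[5,-14,-3,-0.7,6],[5,-19,-4,-0.9,8],[5,-24,-5,-1,10],[5,-29,-6,-1.2,12],[5,-34,-7,-1.5,14],[5,-39,-8,-1.7,16],[5,-43,-8.8,-2,18],[5,-46,-9.3,-2,18.6],[5,-47.4,-9.5,-2,18.6],[5,-47.4,-9.5,-2,18.6],[5,-47.4,-9.5,-2,18.6]]' 45 | grep -E "tcp|force|gap"; python3 -c "
from h import *
to([.5128,-.1855,.235],-4.6)
to([.5128,-.1855,.103],-4.6)"
```

```text
tcp_pos: [0.5132, -0.1833, 0.2756]
force: [-0.5, 0.5, -1.6]
finger_gap: 0.0594
grip_force: 50.0
27.38 tcp [ 0.5132 -0.1833  0.2756] F [-0.5  0.5 -1.6] gap 0.0594 grip 50.0
[[ 0.078  0.997 -0.016]
 [ 0.996 -0.078  0.04 ]
 [ 0.038 -0.019 -0.999]] [ 0.69  0.42 -0.59  1.94  0.26  0.88 -0.11]
shift cm [-0.38  0.06  4.04] turn 0.1363979065524461
27.38 tcp [ 0.5132 -0.1833  0.2756] F [-0.5  0.5 -1.6] gap 0.0594 grip 50.0
[[ 0.078  0.997 -0.016]
 [ 0.996 -0.078  0.04 ]
 [ 0.038 -0.019 -0.999]] [ 0.69  0.42 -0.59  1.94  0.26  0.88 -0.11]
shift cm [-0.88  0.31 17.23] turn 0.1363979065524461
```

```bash
python3 -m pendant '[[5,-0.2,0.05,2,0.1],[5,-0.38,0.1,3.8,0.1],[5,-0.38,0.1,3.8,0.1],[5,-0.38,0.1,3.8,0.1]]' 45 | grep -E "tcp|force"; python3 - <<'E'
from h import *
c=cam('side');W=cloud(c);P=W[np.isfinite(W[...,0])]
q=P[(P[:,0]>.46)&(P[:,0]<.56)&(P[:,1]>-.185)&(P[:,1]<-.15)&(P[:,2]>.142)&(P[:,2]<.205)]; print(len(q))
k=q[abs(q[:,0]-.514)<.02]; k=k[abs(k[:,1]-np.median(k[:,1]))<.005]; c0=k.mean(0); n=np.linalg.svd(k-c0,full_matrices=False)[2][2]; n*=np.sign(n[1]);print('n',n.round(3),c0.round(4),len(k),'centre',(c0-.02*n).round(4),'zmin')
k=k[k[:,2]>.15]; z=q[abs((q-c0)@n)<.004]; print('x range low',np.percentile(z[z[:,2]<.17][:,0],[1,99]))
P=P[(P[:,2]>.108)&(P[:,2]<.135)&(P[:,0]>.47)&(P[:,0]<.56)&(P[:,1]<-.05)&(P[:,1]>-.31)]
s=np.sort(P[:,1]); print('hi pair y range at side cam', [round(float(x),4) for x in np.percentile(P[P[:,1]>-.17][:,1],[1,99])])
E
```

```text
tcp_pos: [0.5135, -0.1869, 0.2379]
force: [0.4, 0.1, -2.7]
grip_force: 49.9
825
n [ 0.076  0.997 -0.012] [ 0.5134 -0.1682  0.1747] 508 centre [ 0.5119 -0.1881  0.175 ] zmin
x range low [0.48502672 0.54339972]
hi pair y range at side cam [-0.1565, -0.0791]
```

```bash
python3 -m pendant '[[5,0.16,-0.06,0.6,0],[5,0.14,-0.06,1.2,0],[5,0.1,-0.04,2,0],[5,0.07,-0.03,3,0],[5,0.07,-0.03,3,0]]' 45 | grep -E "tcp|force"; python3 -m pendant '[[5,-0.04,0.02,1,0],[5,-0.08,0.04,2,0],[5,-0.12,0.06,3,0],[5,-0.12,0.06,3,0]]' 45 | grep -E "tcp|force"
```

```text
tcp_pos: [0.512, -0.1854, 0.2066]
force: [0.3, 0.5, -2.1]
grip_force: 50.0
tcp_pos: [0.5121, -0.1854, 0.1766]
force: [0.4, -0.2, -2.0]
grip_force: 50.0
```

Sliding in freely with no contact force. I continue down to just above the floor.

```bash
python3 -m pendant '[[5,-0.06,0.02,1.5,0],[5,-0.12,0.05,3,0],[5,-0.18,0.07,4.5,0],[5,-0.24,0.1,6,0],[5,-0.28,0.11,7,0],[5,-0.28,0.11,7,0]]' 45 | grep -E "tcp|force"; python3 -m pendant '[[5,-0.01,0,0.3,0],[5,-0.02,0,0.5,0],[5,-0.02,0,0.5,0]]' 45 | grep -E "tcp|force"
```

```text
tcp_pos: [0.512, -0.1856, 0.1067]
force: [-0.0, 0.9, -3.3]
grip_force: 50.0
tcp_pos: [0.5125, -0.1859, 0.1037]
force: [-2.6, 1.4, 8.1]
grip_force: 51.2
```

```bash
python3 -m pendant '[[5,0,0,-0.1,0],[5.9,0,0,-0.1,0],[6.1,0,0,-0.1,0],[6.5,0,0,-0.1,0],[8.5,0,0,-0.1,0],[8.5,0,0,-0.1,0],[8.5,0.1,0,-3,0],[8.5,0.3,0,-8,0],[8.5,0.5,0,-13,0],[8.5,5,0,-14,0],[8.5,11,0,-14,0],[8.5,17,0,-14,0],[8.5,23,0,-14,0],[8.5,29,0,-14,0],[8.5,35,0,-14,0],[8.5,35,0,-14,0]]' 45 | grep -E "clock|tcp|force"; python3 - <<'E'
from h import *
c=cam('top'); W=cloud(c)
P=W.reshape(-1,3); P=P[np.isfinite(P[:,0])&(P[:,2]>.108)&(P[:,2]<.135)&(P[:,0]>.47)&(P[:,0]<.56)&(P[:,1]<-.05)&(P[:,1]>-.31)]
for lo,hi in((-.29,-.251),(-.25,-.21),(-.203,-.168),(-.16,-.122),(-.12,-.085)):
    k=P[(P[:,1]>lo)&(P[:,1]<hi)]; print(len(k),'z',np.median(k[:,2]).round(4),np.median(k,0).round(4),'tilt',np.round(np.linalg.lstsq(np.c_[k[:,:2]-k[:,:2].mean(0),np.ones(len(k))],k[:,2],rcond=None)[0][:2],3))
T=c['color'][140:280,240:440,::-1]; s=cam('side')['color'][80:220,210:410,::-1]
cv2.imwrite('pics/t4.png',cv2.convertScaleAbs(cv2.resize(np.vstack([T,s]),None,fx=2.1,fy=2.1,interpolation=cv2.INTER_CUBIC),alpha=1.5))
E
```

```text
clock: 32.17
tcp_pos: [0.5427, 0.1634, 0.2561]
force: [-0.7, -1.1, 0.2]
grip_force: 0.0
597 z 0.1195 [ 0.5065 -0.2697  0.1195] tilt [ 0.029 -0.014]
649 z 0.1214 [ 0.5079 -0.2295  0.1214] tilt [ 0.028 -0.006]
318 z 0.1236 [ 0.523  -0.1897  0.1236] tilt [-0.025 -0.038]
27 z 0.1272 [ 0.5403 -0.1561  0.1272] tilt [-0.147  0.068]
0 z nan [nan nan nan] tilt [0. 0.]
  return _methods._mean(a, axis=axis, dtype=dtype,
  ret = ret.dtype.type(ret / rcount)
  ret = um.true_divide(
<stdin>:5: RuntimeWarning: Mean of empty slice.
```

View pics/t4.png

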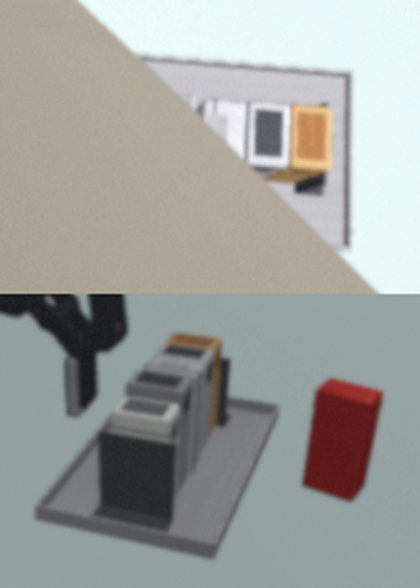

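All five are upright in the side half: white (145,410), tins and bamboo (195,340). The bento's top is at 0.1236 (expected 0.123), so it is on the floor. I move the arm out of view for one clean check.

```bash
python3 -m pendant '[[8.5,6,0,-1,0],[8.5,12,0,-1,0],[8.5,18,0,-1,0],[8.5,24,0,-1,0],[8.5,24,0,-1,0],[8.5,24,0,-1,0]]' | grep -E "tcp"; python3 - <<'E'
from h import *
c=cam('top'); W=cloud(c)
P=W.reshape(-1,3); P=P[np.isfinite(P[:,0])&(P[:,2]>.108)&(P[:,2]<.135)&(P[:,0]>.47)&(P[:,0]<.56)&(P[:,1]<-.05)&(P[:,1]>-.31)]
for lo,hi in((-.285,-.254),(-.245,-.214),(-.202,-.171),(-.157,-.126),(-.117,-.086)):
    k=P[(P[:,1]>lo)&(P[:,1]<hi)]
    print(len(k),'z',np.median(k[:,2]).round(4),'x',np.percentile(k[:,0],[1,99]).round(4),'tilt',np.round(np.linalg.lstsq(np.c_[k[:,:2]-k[:,:2].mean(0),np.ones(len(k))],k[:,2],rcond=None)[0][:2],3))
cv2.imwrite('pics/t5.png',cv2.convertScaleAbs(cv2.resize(c['color'],(680,510))[...,::-1],alpha=1.3))
st()
E
```

```text
tcp_pos: [0.5639, 0.3938, 0.2737]
499 z 0.1197 x [0.4765 0.5364] tilt [ 0.026 -0.006]
510 z 0.1216 x [0.4786 0.5381] tilt [0.031 0.005]
507 z 0.1236 x [0.4807 0.5401] tilt [0.022 0.008]
524 z 0.1276 x [0.4856 0.5459] tilt [ 0.049 -0.027]
480 z 0.1157 x [0.4901 0.5492] tilt [ 0.011 -0.004]
33.08 tcp [0.5641 0.3932 0.2739] F [-0.  -0.7  0.6] gap 0.085 grip 0.0
[[ 0.085  0.996 -0.016]
 [ 0.996 -0.085  0.037]
 [ 0.035 -0.019 -0.999]] [-0.32  0.59 -0.57  1.65  0.32  0.99 -1.07]
```

View pics/t5.png

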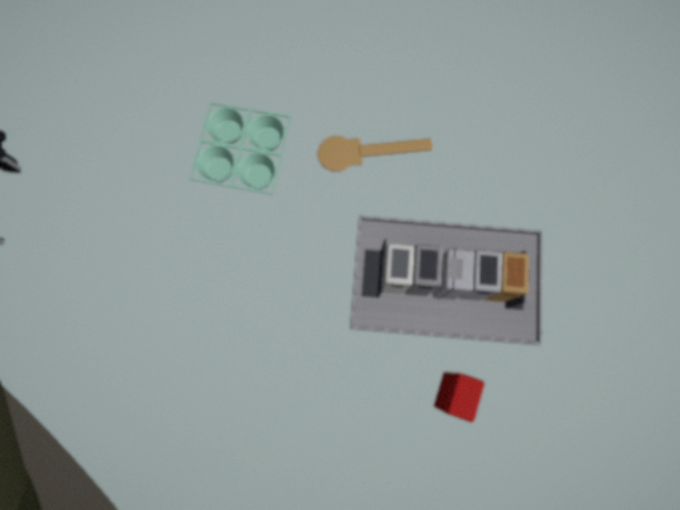

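The row reads white (400,264), box_c (428,265), bento (460,268), box_b (488,270), bamboo (515,272), all level and in line within about 1 mm. The mold, paddle and red box have not moved, and the arm is clear, so I hand in.

```bash
python3 -c "
from station import ticket
print(ticket.close_job())"
```

```text
the job is handed in; nothing more can be done
None
```

The bento stood by itself on the glass, then went upright to the tray floor in the middle of the row; no box fell, and I handed the job in at about 33 s of the 72 s (tool kept near-vertical, bento pivoted in a light grip, as the pendant gave no 45° tilt).

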